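Lock a lens carriage on its rail with a ball-lock pin

ROBOT

A 6-joint arm with a two-finger parallel gripper is mounted at the origin on a cart in front of the work surface, level with it; the furniture and walls round the work are solid. World frame = base frame: x ahead of the robot, y to its left, z up, the work surface at z = 0. Lengths are in m, angles in rad, forces in N, time in s.
With the tool pointing down it reaches from about 0.25 to 0.8 m from the base axis. Payload 3.9 kg.
Tool frame: the origin (TCP) lies on the centre line of the jaws, within the pads' length; the fingertips stand 25 mm ahead of it and the grasp point (between the pads) lies 6 mm ahead of it; z points along the fingers, y is the direction in which the jaws open and shut (so a half turn about z gives the same grasp; the last joint's range is limited). The gripper opens to 85 mm and grips with 20 to 120 N. Pads are 22 mm wide; open, the fingers measure 114 mm over their backs; the gripper's body (76 mm by 85 mm) begins 54 mm behind the grasp point. The pads swing forward as they close: fully open they stand 13 mm farther back than shut.
Start: joints at [-1.239, 0.26, -0.138, 1.173, 0, 1.571], TCP at [0.171, -0.496, 0.227] pointing down, gripper open.
Joint ranges: [-2.78, 2.78], [-0.83, 1.72], [-1.28, 1.37], [-1.9, 2.12], [-1.57, 1.48], [-3.14, 3.14]. Speed limits (rad/s): [2.57, 2.57, 3.14, 3.14, 3.14, 3.14].

INTERFACE

Orientations are given as a unit quaternion [x, y, z, w].
In Python, from station import robot gives the robot as it stands.
- The arm moves only by the tool step_arm, never from a script. Its argument "steps" is a list of rows, each an object of numbers: "x", "y", "z": the shift along the world's x, y, z in cm; "rx", "ry", "rz": the turn, a rotation vector about the world's x, y, z in rad. In form: [{"x": .., "y": .., "z": .., "rx": .., "ry": .., "rz": ..}, ...]. A call has 1 to 10 rows; each row shifts and turns the pose as measured when the row begins; what a row does not reach is not made up. A row lasts 1/8 s, in which the tool goes at most 62.5 mm and 10.7 degrees, less where a joint would pass 70% of its speed; a pose out of reach is approached as far as the arm can. A call with a gripper value outside its range is refused whole. "jaw" is the opening, from 0 (shut) to 1 (fully open), set as the call begins (left out, the last holds). The fingers move at their own pace and stop on an object; "grip_force" is the grip in N (left out, the last holds). Time passes only in rows, so rows that do not move let the fingers close. It gives the time, the measured TCP pose, the force and the opening at its end, in the units of the state.
- robot.get_state(): the state, without advancing time (a new reading comes with each control period).
- robot.snapshot(name): name is "side" or "top"; returns a dict with "image" (480x640x3 uint8, red, green, blue), "K" (3x3 intrinsics, pixels), "R" (3x3) and "t" (3): a world point X has camera coordinates R X + t. Camera axes: x right, y down, z forward; pixel columns grow to the right and rows downward; lengths in m; the calibration is good to about 2 mm. A picture is of the moment at which its call begins. There is no depth.
- robot.sign_off(): hands the job in, once; it reports no verdict.
Trained networks look in the newest picture that a camera, given by its name, has taken for a name from the list of things; names that differ only in an ending like _2 or _b are one class to them, and where a whole thing is asked for, a point or a joint stands for the part that bears it (a point fixed in the world has none). Each returns a list of dicts, best first, with "confidence" (0 to 1); they miss things now and then, are a little off and sometimes report something else, mostly with a low value. They report only what shows in the picture. A call takes as long as a camera call.
- robot.outline_of(label, camera): "region" (480x640 bool, what is visible of it).
- robot.spot_point(label, camera): "at" ([x, y, z] in m, in world coordinates, good to about 4 mm: a listed point, or the origin of a listed thing).
The state is a dict: "time": time; "q": joint angles; "dq": joint speeds; "effort": joint torques, N m; "ee_pos": TCP position; "ee_rot": TCP orientation; "contact_force": force on the tool from outside, world axes, zero at the start; "torque": the same for the moment, N m; "grip_width": opening from 0.0 (shut) to 1.0 (fully open).
Only numpy, scipy, OpenCV 4.12 (cv2) and the standard library are available. Lean on these libraries where they do the work, as an engineer would, in place of code of your own. Each camera call takes 0.05 s, during which the arm holds its last target.

TASK

Lock the lens carriage on its rail with the ball-lock pin that stands in the grey parking block: pick the pin up with its side button squeezed in, put its nose into the carriage's hole, and keep the button in while you draw the carriage along the rail until the nose finds the hole of the index strip underneath. Press the pin gently home until its collar lies flat on the carriage, never forcing it, then let go so that the button springs fully out and the balls lock under the strip. Leave the other things on the bench where they are.

Things in the scene. Friction and masses are not known exactly. Their poses are not given: they have to be found in the camera images.
- pin_grip (a point): Ball-lock pin, 0.14 kg: point on its axis 28 mm above its collar's underside, at the button's mid height; grip here. z up along the pin; x points to the steel side button (16 wide, 18 tall). Black handle, 38 tall, 18 wide in y; back face 11 mm from the axis at -x, button face 11 mm at +x (8 when in): grip 22 mm, 19 squeezed; the axis is then 1.5 mm from mid-jaw, towards the button.
- pin_tip (a point): End of the pin's nose, on its axis, 64 mm below the grip point; same axes. Steel shank 12 mm in diameter, its last 6 mm a cone down to 5 mm. Two locking balls at +y and -y, centres 9 mm above this point, together 17 mm wide when out (they do not pass the 14 mm holes) and 12 mm or less when the button is fully in.
- pin_collar (a point): Centre of the underside of the pin's round steel collar (26 mm in diameter, 4 mm thick), 36 mm above the nose's end and 28 mm below the grip point. It lies flat on the carriage when the pin is home.
- button (a joint): Travel of the pin's side button: 0 = out (balls out, locked), 0.003 m = fully in (balls in). Spring of 6 N at the start to 12 N fully in. A grip of 50 N or more keeps the pin from slipping in the jaws while it is pushed and drawn along.
- stand: Fixed grey plastic parking block, 54 x 54 x 44 mm, origin under its centre. The pin starts upright in its 20 mm hole, the collar resting on the block's top.
- carriage_hole (a point): Centre of the mouth of the carriage's pin hole (14 mm, through, 1 mm chamfer), in its top face 43 mm above the bench; y along the rail, z up. Aluminium plate 74 mm across, 12 mm thick, reaching 16 mm beyond the hole to +y and 76 mm to -y, with a black lens cell (31 mm tall) 58 mm from the hole. Slides only along the rail, about 1.5 N of friction, and stays where it is left.
- rail: Fixed rail of two aluminium runners on a foot, 80 mm across and 199 mm long; origin on the bench under its reference point, y along the rail, x across, z up. The carriage's hole runs along x = 0 of this frame, can go from y = -40 to +45 mm and starts between y = -35 and -15 mm.
- strip_line (a point): Rail's reference point, 30 mm above the bench, in the top face of the dark steel index strip between the runners, 13 mm below the carriage's top. y along the rail. Strip 10 mm thick, 16 mm of space below. Clamped by hand: its one hole (14 mm, through, 1 mm chamfer, at x = 0) is somewhere from y = 10 to 35 mm; not reported, but seen from above beyond the carriage or felt with the nose.
- iris: Bystander: black iris diaphragm, 22 x 45 x 62 mm, standing behind the work; origin under its foot. Leave it alone.
- spare_post: Bystander: plain steel post, 13 mm in diameter, 75 mm tall, standing on end nearer to the robot; origin under its foot. Leave it alone.
- driver: Bystander: screwdriver, about 134 x 26 mm, lying nearer to the robot; origin on the bench under it. Leave it alone.

How it is judged:
On the way:
1. the pin's nose is in the carriage's hole, more than 9.5 mm below its top face, with the button held in (z of pin_tip in the frame of carriage_hole below -0.0095 m and horizontal distance between pin_tip and carriage_hole below 0.004 m and value of joint button above 0.0018 m), for 0.2 s.
At the end, for the whole second after the job is handed in: The pin stands at rest and upright (within 0.1 rad) in the carriage's hole and through the strip's hole, its collar within 1.5 mm of the carriage's top face, its button out again (less than 0.6 mm in) so that the balls lock it, and it is let go (z of pin_collar in the frame of carriage_hole below 0.0015 m and horizontal distance between pin_tip and carriage_hole below 0.004 m and value of joint button below 0.0006 m and angle between pin_tip's own z axis and vertical below 0.1 rad and linear speed of pin below 0.01 m/s); the robot touches nothing.
It fails at once if the pin is forced: more than 30 N between the pin and the rail with its carriage and strip (contact force between pin and rail above 30 N).
It fails at once if the iris is pushed more than 30 mm from its place (distance of iris from where it was at the start of the episode above 0.03 m).
It fails at once if the spare post is pushed more than 30 mm from its place (distance of spare_post from where it was at the start of the episode above 0.03 m).
It fails at once if the screwdriver is pushed more than 30 mm from its place (distance of driver from where it was at the start of the episode above 0.03 m).
It also fails if it takes over 58 s, if anything falls off the work surface, if the arm or the gripper's body presses on something with over 40 N, if the wrist force passes 120 N, or if a joint passes its speed limit or range.

## Working session

There is one attempt and no reset: what is moved stays moved. The work goes in short steps, Python scripts to look and compute and a tool call to move; the robot and the scene stay as the last step left them, time stands still between calls to the robot, and variables do not carry over. Pictures are saved under pics/ and viewed, and the job is handed in when it is done.

Besides the shell and the picture viewer there is one more tool, called after "Request:" as name(argument=value, ...) on one line, values as JSON. step_arm: Moves the arm, as the interface text tells. Its arguments: {"type":"object","properties":{"steps":{"type":"array","items":{"type":"object","properties":{"x":{"type":"number"},"y":{"type":"number"},"z":{"type":"number"},"rx":{"type":"number"},"ry":{"type":"number"},"rz":{"type":"number"}}}},"jaw":{"type":"number"},"grip_force":{"type":"number"}},"required":["steps"]}

```bash
mkdir -p pics; ls; python3 - <<'E'
from station import robot
import cv2
s=robot.get_state(); print({k:s[k] for k in('time','ee_pos','ee_rot','grip_width','contact_force')})
for c in('top','side'):
    d=robot.snapshot(c); cv2.imwrite(f'pics/{c}0.png',d['image'][:,:,::-1]); print(c,d['K'].tolist(),d['R'].round(3).tolist(),d['t'].round(3).tolist())
    for n in['pin_grip','pin_collar','carriage_hole','strip_line','stand','rail','spare_post','driver','iris']:
        r=robot.spot_point(n,c); print(n,[(q['at'] if isinstance(q['at'],list) else q['at'].round(4).tolist(),round(q['confidence'],2)) for q in r[:2]])
E
```

```text
pics
{'time': 0.0, 'ee_pos': array([ 0.1707893 , -0.49569501,  0.22634548]), 'ee_rot': array([ 9.86268080e-01,  1.65149217e-01, -1.69972962e-04, -9.90514513e-04]), 'grip_width': 0.9976389438054089, 'contact_force': array([ 0.01380593, -0.1894163 ,  0.84432824])}
top [[452.06668568586457, 0.0, 319.13742262677846], [0.0, 452.06668568586457, 251.60779056668247], [0.0, 0.0, 1.0]] [[-0.014, -1.0, 0.006], [-0.994, 0.013, -0.107], [0.107, -0.007, -0.994]] [-0.035, 0.524, 0.878]
pin_grip [([0.463, -0.187, 0.0428], 0.75), ([0.4665, -0.1912, 0.0717], 0.65)]
pin_collar [([0.4619, -0.1849, 0.0453], 0.69), ([0.3715, 0.1241, -0.0007], 0.47)]
carriage_hole [([0.4899, 0.1045, 0.0413], 0.84)]
strip_line [([0.4914, 0.1185, 0.0284], 0.81)]
stand [([0.4624, -0.1921, -0.0022], 0.9), ([0.4912, 0.1054, 0.0401], 0.36)]
rail [([0.4905, 0.1198, -0.0017], 0.69)]
spare_post [([0.3696, 0.1186, 0.0019], 0.5)]
driver [([0.3855, -0.0439, -0.0023], 0.61)]
iris [([0.6523, 0.0637, -0.0011], 0.47)]
side [[533.5646337847063, 0.0, 309.1415820741939], [0.0, 533.5646337847063, 240.06140353690617], [0.0, 0.0, 1.0]] [[0.951, -0.307, 0.018], [-0.102, -0.369, -0.924], [0.29, 0.877, -0.382]] [-0.503, 0.111, 0.77]
pin_grip [([0.4609, -0.1926, 0.0726], 0.66)]
pin_collar [([0.4915, 0.1206, 0.0274], 0.72), ([0.459, -0.1844, 0.0427], 0.68)]
carriage_hole [([0.4846, 0.0976, 0.0426], 0.84)]
strip_line [([0.4903, 0.1218, 0.0283], 0.74), ([0.37, 0.1201, 0.0035], 0.63)]
stand [([0.459, -0.1891, -0.0026], 0.82)]
rail [([0.4877, 0.1177, -0.0038], 0.89)]
spare_post [([0.3702, 0.1228, 0.0025], 0.84)]
driver [([0.3852, -0.0396, -0.0029], 0.73)]
iris []
```

View pics/top0.png

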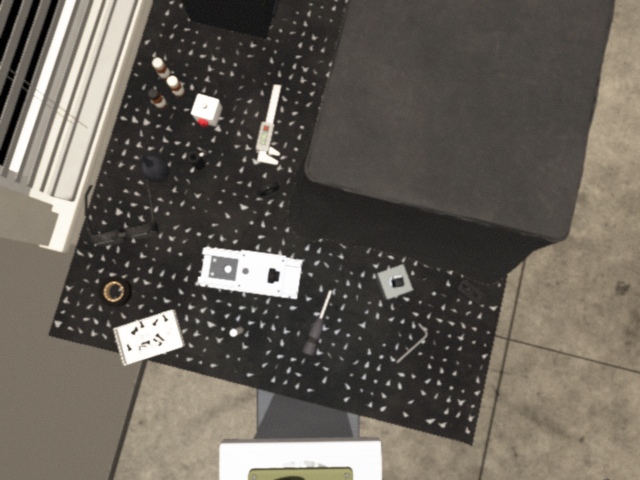

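View pics/side0.png

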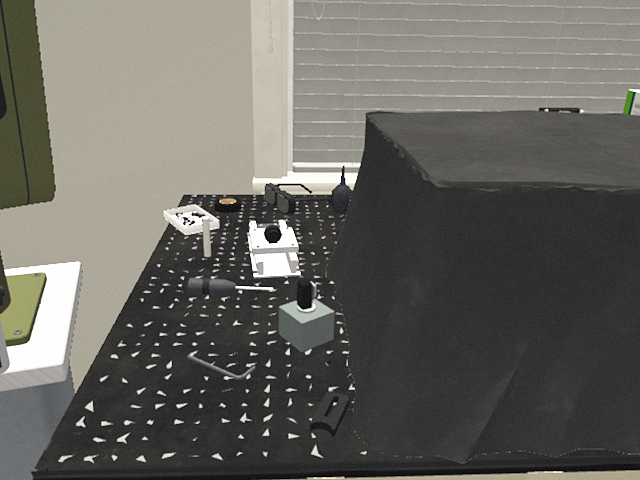

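```bash
python3 - <<'E'
import cv2
a=cv2.imread('pics/top0.png')
cv2.imwrite('pics/t_rail.png',cv2.resize(a[170:370,170:340],None,fx=4,fy=3.9,interpolation=2)[:600] if 0 else cv2.resize(a[200:350,180:330],(600,600),interpolation=2))
cv2.imwrite('pics/t_pin.png',cv2.resize(a[200:350,320:470],(600,600),interpolation=2))
E
```

```text
(no output)
```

View crops.

View pics/t_rail.png

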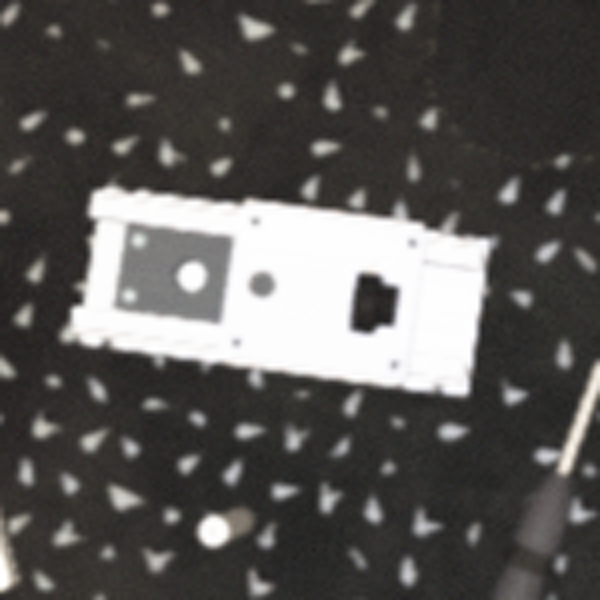

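View pics/t_pin.png

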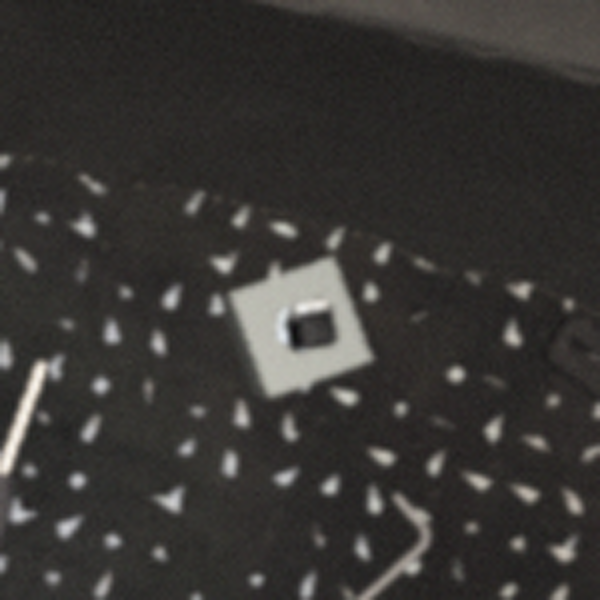

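```bash
cat > h.py <<'E'
import numpy as np,cv2
from station import robot
def ray(d,uv,z):
    K,R,t=map(np.array,(d['K'],d['R'],d['t']))
    C=-R.T@t; v=R.T@np.linalg.inv(K)@np.array([uv[0],uv[1],1.]); return C+v*(z-C[2])/v[2]
def proj(d,X):
    p=d['R']@np.array(X)+d['t']; p=d['K']@p; return p[:2]/p[2]
def snap(c,name,box=None,f=5):
    d=robot.snapshot(c)
    im=d['image'][:,:,::-1]
    if box is not None:
        x0,y0,x1,y1=box; im=cv2.resize(im[y0:y1,x0:x1],None,fx=f,fy=f,interpolation=2)
    cv2.imwrite(f'pics/{name}.png',im); return d
E
python3 - <<'E'
from h import *
d=snap('top','t1'); s=snap('side','s1',(240,180,380,300))
print('camC',-d['R'].T@d['t'],-s['R'].T@s['t'])
g=cv2.cvtColor(d['image'],cv2.COLOR_RGB2GRAY).astype(float)
def cen(x0,y0,x1,y1,dark):
    w=g[y0:y1,x0:x1]; b=np.median(w); w=np.clip((b-w) if dark else (w-b),0,None); w[w<0.3*w.max()]=0
    Y,X=np.mgrid[y0:y1,x0:x1]; return (w*X).sum()/w.sum(),(w*Y).sum()/w.sum(),w.max()
c=cen(240,265,252,277,True); h=cen(222,263,235,275,False); print(c,h)
print('car',ray(d,c,.043),ray(d,c,.040),'strip',ray(d,h,.030),ray(d,h,.028))
for n,z in(('rail',.03),('stand',.044),('pin_grip',.08)):
  for q in robot.outline_of(n,'top')[:2]:
    m=q['region'].astype('uint8'); cs=max(cv2.findContours(m,0,2)[0],key=cv2.contourArea); r=cv2.minAreaRect(cs); bp=cv2.boxPoints(r)
    P=[ray(d,p,z)[:2].round(4).tolist() for p in bp]; print(n,q['confidence'],r,P,ray(d,r[0],z))
m=(g[260:300,375:415]<60).astype('uint8'); cs=cv2.findContours(m,0,2)[0]
for k in cs:
  if cv2.contourArea(k)>20: print(cv2.contourArea(k),cv2.minAreaRect(k))
print(np.round(g[272:292,385:408]).astype(int))
E
```

```text
camC [ 0.42701598 -0.03539943  0.92927853] [ 0.26575158 -0.78915552  0.40607295]
(np.float64(245.04464546250364), np.float64(270.70732419025387), np.float64(129.0)) (np.float64(227.62347592477784), np.float64(268.6714197148171), np.float64(126.0))
car [0.4862171  0.10409513 0.043     ] [0.48641749 0.10456731 0.04      ] strip [0.49161134 0.14079529 0.03      ] [0.491755   0.14118715 0.028     ]
rail 0.98 ((250.04000854492188, 271.72003173828125), (99.56062316894531, 41.577877044677734), 8.130102157592773) [[0.4595, 0.1995], [0.5415, 0.189], [0.5106, -0.0079], [0.429, 0.0045]] [0.48493379 0.09620582 0.03      ]
stand 0.79 ((393.6000671386719, 281.29998779296875), (28.144268035888672, 31.306543350219727), 71.56504821777344) [[0.4784, -0.1493], [0.4971, -0.2083], [0.4446, -0.2239], [0.4261, -0.1652]] [ 0.46145892 -0.18665613  0.044     ]
pin_grip 0.58 ((396.5, 280.5), (13.0, 15.0), 90.0) [[0.4739, -0.1723], [0.4735, -0.2005], [0.4491, -0.1997], [0.4495, -0.1715]] [ 0.46148411 -0.18600435  0.08      ]
87.5 ((1.1206908226013184, 30.551727294921875), (21.540658950805664, 8.356289863586426)
[... 1342 characters left out ...]
 83 135 175 182 182]
 [187 189 187 187 192 205 183 102  38  26  41  61  66  59  56  59  61  75
  107 151 176 184 183]
 [188 187 187 186 187 186 168 120  61  47  67  76  80  86  87 100 108 127
  148 171 179 182 184]
 [186 187 186 186 187 185 174 152 111 107 129 138 140 151 159 162 165 173
  174 180 181 182 182]
 [188 190 187 187 187 188 184 176 167 160 164 173 176 178 179 183 181 181
  182 180 182 180 183]
 [188 188 188 187 187 187 184 184 185 181 180 183 183 185 183 183 184 185
  185 184 183 181 182]
 [182 188 189 188 186 187 186 184 186 186 185 184 189 182 186 184 184 186
  184 183 183 184 179]
 [180 187 190 186 186 187 186 183 187 186 185 186 185 185 186 187 185 182
  184 184 179 171 159]]
```

View pics/s1.png

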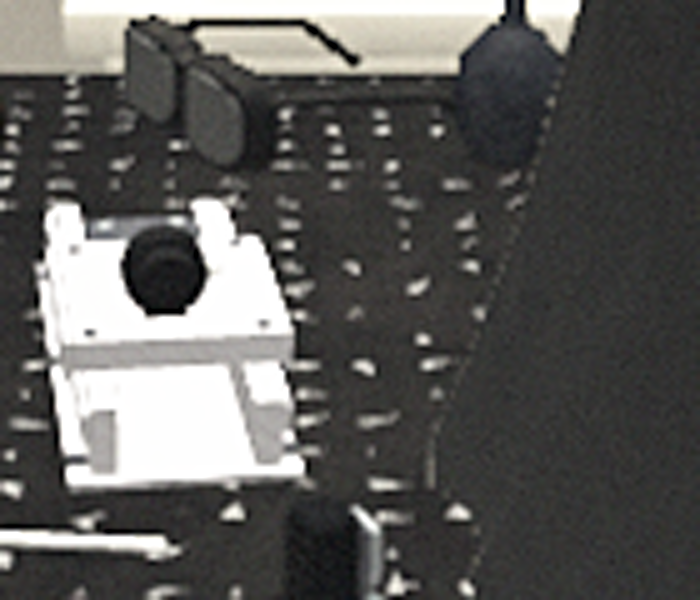

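```bash
cat > fit.py <<'E'
from h import *
from scipy.optimize import minimize
import itertools
d=robot.snapshot('top'); g=cv2.GaussianBlur(cv2.cvtColor(d['image'],cv2.COLOR_RGB2GRAY),(0,0),.6).astype(float)
x0,y0,w,h,S=380,266,28,28,8
def poly(im,pts,v):
    P=np.array([(proj(d,p)-[x0-.5,y0-.5])*S for p in pts],np.float32)
    hl=cv2.convexHull(P)
    cv2.fillConvexPoly(im,np.round(hl*16).astype(np.int32),v,shift=4)
def render(p):
    x,y,a=p[:3]; c,s=np.cos(a),np.sin(a)
    W=lambda X,Y,Z:(x+c*X-s*Y,y+s*X+c*Y,Z)
    im=np.full((h*S,w*S),184.,np.float32)
    th=np.linspace(0,2*np.pi,40)
    poly(im,[W(.013*np.cos(t),.013*np.sin(t),z) for t in th for z in(.044,.048)],208.)
    poly(im,[W(*q) for q in itertools.product((.007,.011),(-.008,.008),(.063,.081))],220.)
    poly(im,[W(*q) for q in itertools.product((-.011,p[3]),(-.009,.009),(.048,.086))],52.)
    im=cv2.resize(im,(w,h),interpolation=cv2.INTER_AREA); return cv2.GaussianBlur(im,(0,0),.8)
T=g[y0:y0+h,x0:x0+w]; M=np.zeros((h,w),bool); M[6:24,5:24]=True
cost=lambda p:((render(p)-T)[M]**2).mean()
best=None
for a in np.radians(range(-20,41,10)):
  for b in(.0085,):
    r=minimize(lambda q:cost([q[0],q[1],q[2],.008]),[.461,-.188,a],method='Nelder-Mead',options=dict(initial_simplex=[[.461,-.188,a],[.465,-.188,a],[.461,-.184,a],[.461,-.188,a+.15]],xatol=1e-5))
    print(r.x.round(4),np.degrees(r.x[2]).round(1),round(r.fun,1))
    if best is None or r.fun<best.fun: best=r
o=np.hstack([T,render(list(best.x)+[.008])]).clip(0,255).astype('uint8')
cv2.imwrite('pics/fit.png',cv2.resize(o,None,fx=12,fy=12,interpolation=0))
E
python3 fit.py
```

```text
[ 0.4601 -0.1905  0.1435] 8.2 326.5
[ 0.46   -0.1904  0.1469] 8.4 328.0
[ 0.4601 -0.1905  0.1614] 9.2 329.0
[ 0.46   -0.1905  0.1467] 8.4 329.2
[ 0.4601 -0.1905  0.1462] 8.4 328.6
[ 0.4601 -0.1904  0.149 ] 8.5 326.1
[ 0.46   -0.1905  0.1502] 8.6 326.6
```

View pics/fit.png

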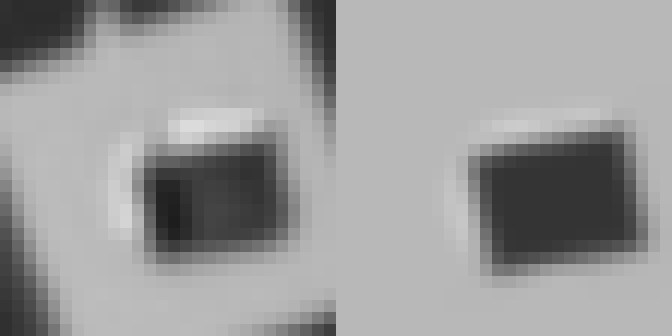

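```bash
python3 - <<'E'
from h import *
s=snap('side','s2',(265,260,345,360),6)
# overlay candidate outlines
im=cv2.imread('pics/s2.png')
for a,col in((5,(0,255,0)),(15,(0,0,255))):
    c,q=np.cos(np.radians(a)),np.sin(np.radians(a)); x,y=.4615,-.1885
    for (X0,X1,Y,z0,z1) in((-.011,.008,.009,.048,.086),(.008,.011,.008,.063,.081)):
        for X in(X0,X1):
            for Yy in(-Y,Y):
                p=[(proj(s,(x+c*X-q*Yy,y+q*X+c*Yy,z))-[265,260])*6 for z in(z0,z1)]
                cv2.line(im,tuple(int(v) for v in p[0]),tuple(int(v) for v in p[1]),col,1)
cv2.imwrite('pics/s2o.png',np.hstack([cv2.imread('pics/s2.png'),im])[:, :800] if 0 else cv2.resize(np.hstack([cv2.imread('pics/s2.png'),im]),(800,500)))
E
```

```text
(no output)
```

View pics/s2o.png

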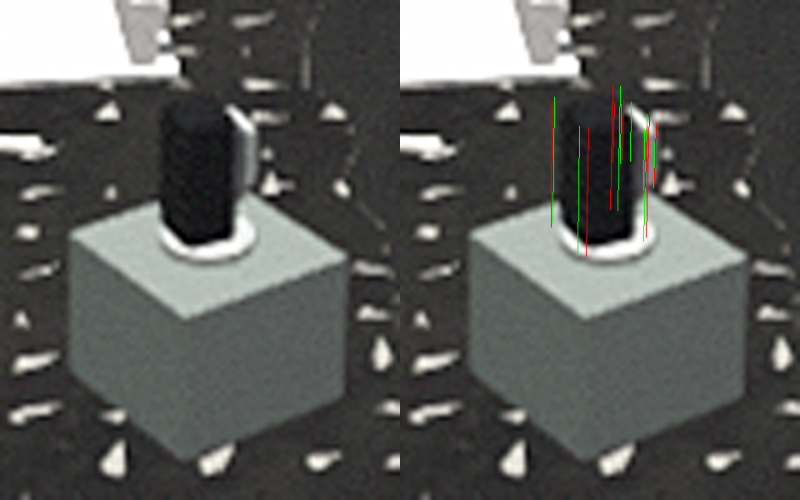

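```bash
python3 - <<'E'
from h import *
d=robot.snapshot('top')
for p in[(325,240),(360,245),(395,254),(430,265),(500,280)]: print(p,ray(d,p,0).round(3))
for p in[(310,180),(395,203),(565,240),(550,242)]:
  print(p,[ray(d,p,z).round(3)[:2].tolist() for z in(.1,.2,.3,.4)])
s=robot.snapshot('side')
for X in[(.53,-.19,0),(.53,-.19,.3),(.55,0,.0),(.55,0,.3)]: print(X,proj(s,X))
E
```

```text
(325, 240) [ 0.551 -0.055  0.   ]
(360, 245) [ 0.539 -0.127  0.   ]
(395, 254) [ 0.52  -0.199  0.   ]
(430, 265) [ 0.496 -0.27   0.   ]
(500, 280) [ 0.463 -0.413  0.   ]
(310, 180) [[0.651, -0.026], [0.624, -0.027], [0.597, -0.028], [0.57, -0.029]]
(395, 203) [[0.605, -0.184], [0.584, -0.166], [0.562, -0.148], [0.541, -0.13]]
(565, 240) [[0.531, -0.498], [0.519, -0.442], [0.506, -0.386], [0.494, -0.331]]
(550, 242) [[0.528, -0.47], [0.516, -0.417], [0.504, -0.365], [0.492, -0.313]]
(0.53, -0.19, 0) [351.45904259 329.66363624]
(0.53, -0.19, 0.3) [363.4812734  115.61823791]
(0.55, 0, 0.0) [321.04511409 271.662093  ]
(0.55, 0, 0.3) [326.24614875  94.73664626]
```

Request:
step_arm(steps=[{"x":2.5,"y":3.06,"z":-0.5,"rz":0.138},{"x":2.5,"y":3.06,"z":-0.5,"rz":0.138},{"x":2.5,"y":3.06,"z":-0.5,"rz":0.138},{"x":2.5,"y":3.06,"z":-0.5,"rz":0.138},{"x":2.5,"y":3.06,"z":-0.5,"rz":0.138},{"x":2.5,"y":3.06,"z":-0.5,"rz":0.138}], jaw=0.5, grip_force=60)

```text
$.steps[0]: bad value
```

Request:
step_arm(steps=[{"x":2.5,"y":3.0,"z":-0.5,"rx":0,"ry":0,"rz":0.14},{"x":2.5,"y":3.0,"z":-0.5,"rx":0,"ry":0,"rz":0.14},{"x":2.5,"y":3.0,"z":-0.5,"rx":0,"ry":0,"rz":0.14},{"x":2.5,"y":3.0,"z":-0.5,"rx":0,"ry":0,"rz":0.14},{"x":2.5,"y":3.0,"z":-0.5,"rx":0,"ry":0,"rz":0.14},{"x":2.5,"y":3.0,"z":-0.5,"rx":0,"ry":0,"rz":0.14}], jaw=0.5, grip_force=60)

```text
time: 2.2
ee_pos: [0.324, -0.3142, 0.197]
ee_rot: [0.827, 0.562, 0.001, 0.002]
contact_force: [0.3, 0.3, -0.4]
grip_width: 0.505
```

Request:
step_arm(steps=[{"x":3.4,"y":3.1,"z":-0.8,"rz":0.13},{"x":3.4,"y":3.1,"z":-0.8,"rz":0.13},{"x":3.4,"y":3.1,"z":-0.8,"rz":0.13},{"x":3.3,"y":3.1,"z":-0.8,"rz":0.13},{"x":0}])

```text
$.steps[0]: bad value
```

```bash
python3 - <<'E'
from h import *
s=robot.get_state(); print(s['ee_pos'],s['ee_rot'],s['q'].round(2))
d=snap('top','t3',(330,210,470,350)); snap('side','s3',(220,160,380,320),5)
E
```

```text
[ 0.3240398  -0.31422348  0.19703491] [0.82727325 0.56179515 0.00094649 0.00206756] [-0.77  0.15 -0.37  1.05  0.    1.18]
```

View pics/s3.png

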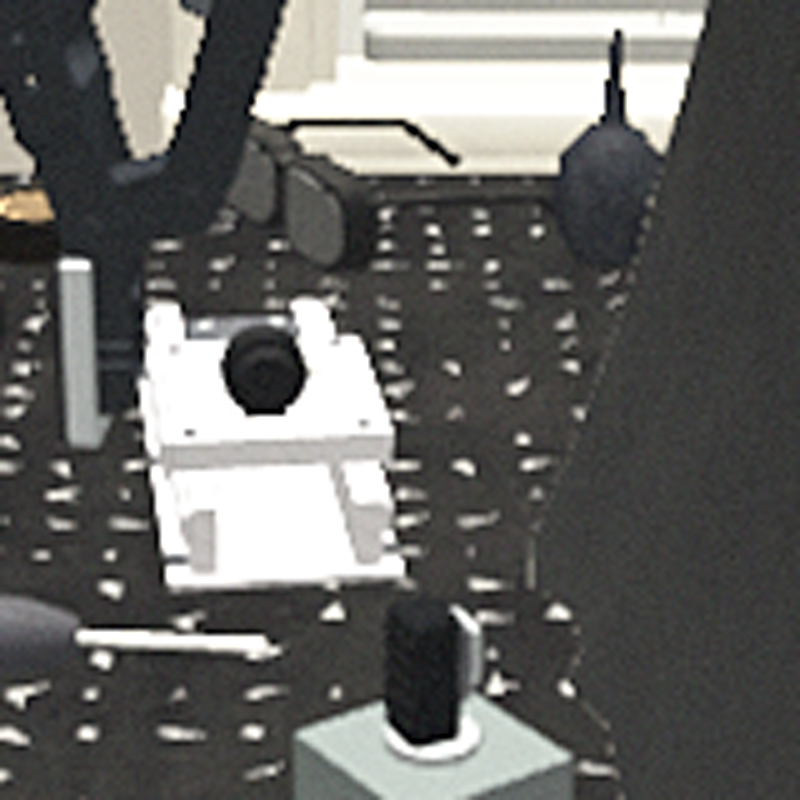

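View pics/t3.png

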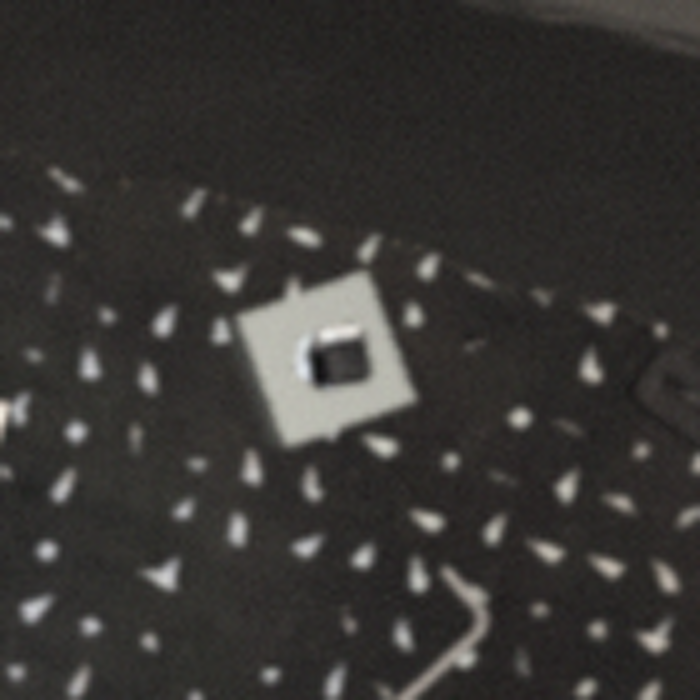

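All six keys seem to be required in each row.

Request:
step_arm(steps=[{"x":3.4,"y":3.1,"z":-0.8,"rx":0,"ry":0,"rz":0.13},{"x":3.4,"y":3.1,"z":-0.8,"rx":0,"ry":0,"rz":0.13},{"x":3.4,"y":3.1,"z":-0.8,"rx":0,"ry":0,"rz":0.13},{"x":3.3,"y":3.1,"z":-0.8,"rx":0,"ry":0,"rz":0.13},{"x":0,"y":0,"z":0,"rx":0,"ry":0,"rz":0}])

```text
time: 2.92
ee_pos: [0.4637, -0.1889, 0.165]
ee_rot: [0.652, 0.758, 0.001, 0.004]
contact_force: [-1.0, -0.9, -0.2]
grip_width: 0.5
```

```bash
python3 - <<'E'
from h import *
s=robot.get_state(); print(s['ee_pos'],s['ee_rot'],s['q'].round(2),s['contact_force'])
snap('top','t4',(330,210,470,350)); snap('side','s4',(240,220,380,360),5)
E
```

```text
[ 0.46368212 -0.18893681  0.16498722] [0.65174678 0.75842679 0.00112731 0.00369742] [-0.39  0.25 -0.32  0.99 -0.    1.03] [-1.02453868 -0.90593405 -0.15503099]
```

View pics/s4.png

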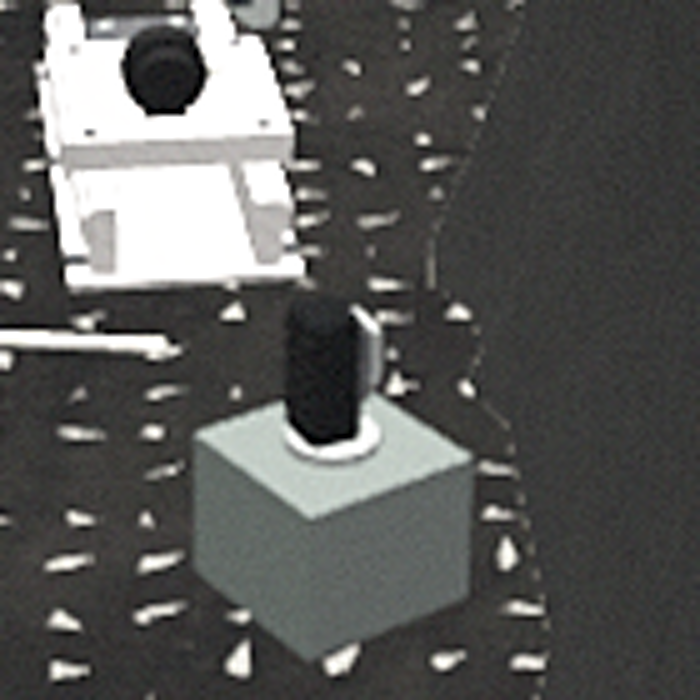

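View pics/t4.png

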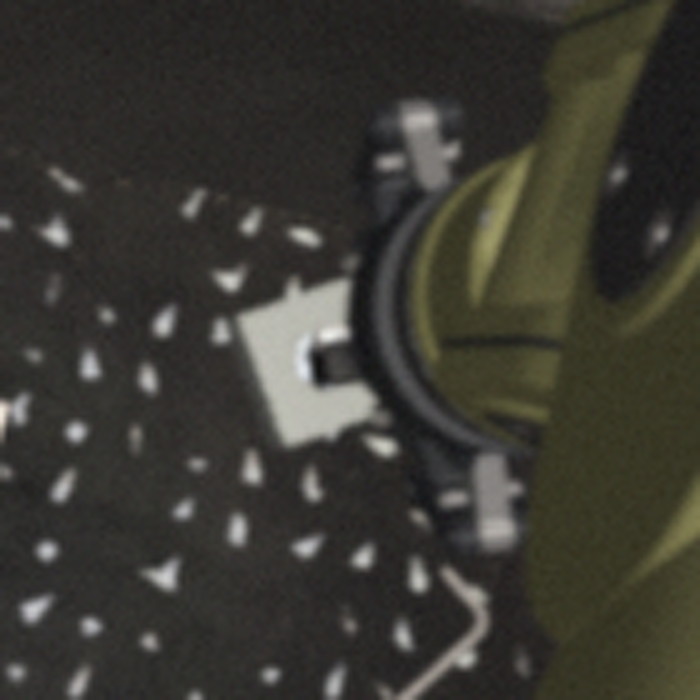

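Request:
step_arm(steps=[{"x":-0.3,"y":-0.1,"z":-2.0,"rx":0,"ry":0,"rz":-0.01},{"x":0,"y":0,"z":-2.0,"rx":0,"ry":0,"rz":0},{"x":0,"y":0,"z":-2.0,"rx":0,"ry":0,"rz":0},{"x":0,"y":0,"z":-0.5,"rx":0,"ry":0,"rz":0}])

```text
time: 3.52
ee_pos: [0.4558, -0.1972, 0.1011]
ee_rot: [0.662, 0.75, -0.0, 0.005]
contact_force: [0.3, 0.1, -0.4]
grip_width: 0.501
```

```bash
python3 - <<'E'
from h import *
s=robot.get_state(); print(s['ee_pos'],s['ee_rot'],s['contact_force'])
snap('side','s5',(240,220,380,360),5)
E
```

```text
[ 0.45577302 -0.19715986  0.10114174] [ 6.61982280e-01  7.49500241e-01 -1.15654250e-04  5.37005679e-03] [ 0.30352782  0.05292539 -0.39114722]
```

View pics/s5.png

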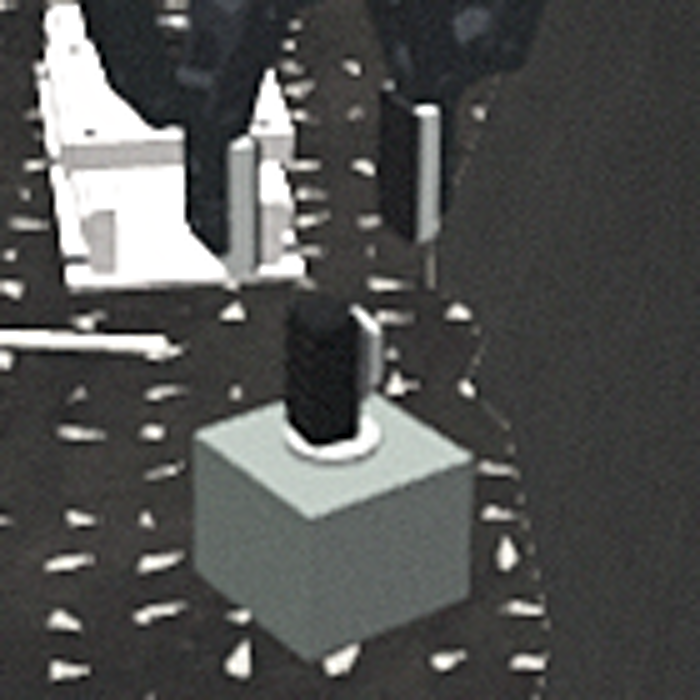

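Request:
step_arm(steps=[{"x":0.3,"y":0.6,"z":0,"rx":0,"ry":0,"rz":0.02},{"x":0,"y":0,"z":0,"rx":0,"ry":0,"rz":0}])

```text
time: 3.82
ee_pos: [0.4596, -0.1921, 0.1027]
ee_rot: [0.655, 0.756, 0.0, 0.007]
contact_force: [-0.7, 0.1, 0.0]
grip_width: 0.5
```

Request:
step_arm(steps=[{"x":0,"y":0,"z":0,"rx":0,"ry":0,"rz":0}])

```text
time: 3.95
ee_pos: [0.4601, -0.1923, 0.1033]
ee_rot: [0.655, 0.756, 0.0, 0.007]
contact_force: [0.5, -0.1, 0.3]
grip_width: 0.497
```

Request:
step_arm(steps=[{"x":0,"y":0.2,"z":-0.8,"rx":0.01,"ry":0.01,"rz":0},{"x":0,"y":0,"z":-0.8,"rx":0,"ry":0,"rz":0},{"x":0,"y":0,"z":-0.8,"rx":0,"ry":0,"rz":0},{"x":0,"y":0,"z":0,"rx":0,"ry":0,"rz":0}])

```text
time: 4.45
ee_pos: [0.4602, -0.1899, 0.0776]
ee_rot: [0.655, 0.756, 0.001, -0.0]
contact_force: [-0.3, 0.5, 0.6]
grip_width: 0.498
```

```bash
python3 - <<'E'
from h import *
s=robot.get_state(); print(s['ee_pos'],s['ee_rot'],s['contact_force'])
snap('side','s6',(240,220,380,360),5)
E
```

```text
[ 0.46024762 -0.18993384  0.07763906] [ 6.54523805e-01  7.56040760e-01  9.36126033e-04 -2.84355807e-04] [-0.31010771  0.48812849  0.56052037]
```

View pics/s6.png

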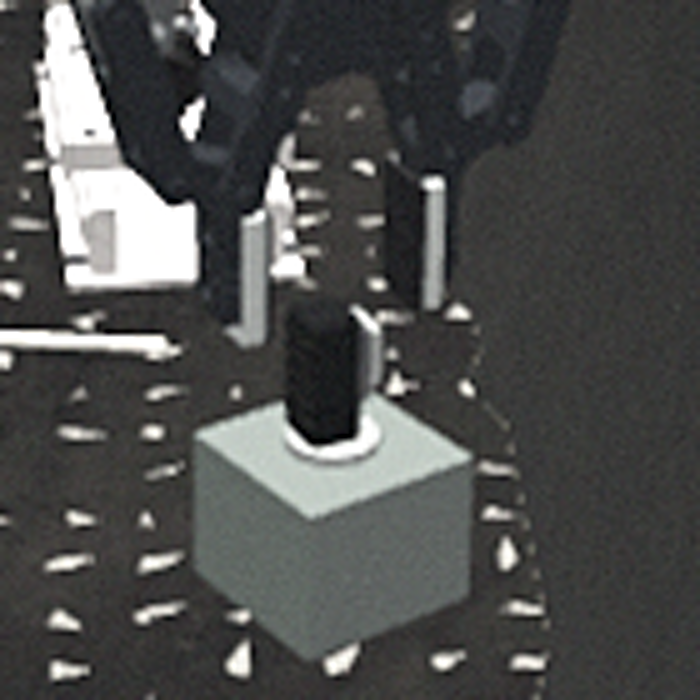

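```bash
python3 - <<'E'
from h import *
s=robot.snapshot('side')
for sg in(-1,1):
  for z in(.0526,.065,.08):
    for yo in (-.011,.011):
      p=np.array([.4602,-.1899,z])+sg*.021*np.array([.99,.145,0])+yo*np.array([-.145,.99,0]); print(sg,z,yo,((proj(s,p)-[240,220])*5).round())
for z in (.044,.086): print('pin',z,((proj(s,(.4605,-.190,z))-[240,220])*5).round())
print(robot.spot_point('pin_grip','side')[:2],robot.spot_point('pin_collar','side')[:2])
E
```

```text
-1 0.0526 -0.011 [272. 454.]
-1 0.0526 0.011 [237. 417.]
-1 0.065 -0.011 [272. 413.]
-1 0.065 0.011 [238. 376.]
-1 0.08 -0.011 [273. 362.]
-1 0.08 0.011 [238. 326.]
1 0.0526 -0.011 [414. 421.]
1 0.0526 0.011 [377. 386.]
1 0.065 -0.011 [415. 381.]
1 0.065 0.011 [378. 346.]
1 0.08 -0.011 [417. 331.]
1 0.08 0.011 [379. 296.]
pin 0.044 [326. 447.]
pin 0.086 [329. 308.]
[{'at': [0.4636, -0.1899, 0.0706], 'confidence': 0.95}] [{'at': [0.4593, -0.1893, 0.0432], 'confidence': 0.58}]
```

```bash
python3 - <<'E'
from h import *
s=robot.snapshot('side'); im=s['image'][200:320,260:360,::-1].astype(float)
im=255*(im/255)**.5
cv2.imwrite('pics/s7.png',cv2.resize(im.astype('uint8'),None,fx=5,fy=5,interpolation=2))
E
```

```text
(no output)
```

View pics/s7.png

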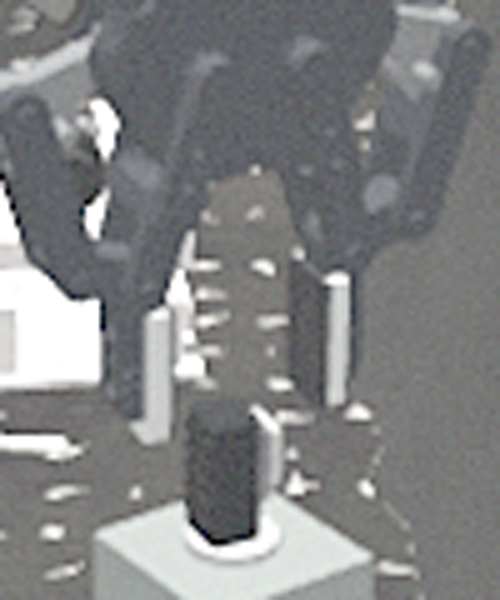

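Request:
step_arm(steps=[{"x":0,"y":0,"z":-0.8,"rx":0,"ry":0,"rz":0},{"x":0,"y":0,"z":0,"rx":0,"ry":0,"rz":0}])

```text
time: 4.95
ee_pos: [0.4615, -0.1905, 0.0708]
ee_rot: [0.655, 0.756, 0.002, 0.001]
contact_force: [-0.8, 0.4, -0.0]
grip_width: 0.5
```

```bash
python3 - <<'E'
from h import *
s=robot.get_state(); print(s['ee_pos'],s['ee_rot'],s['contact_force'])
snap('top','t8',(320,180,480,340),4);snap('side','s8',(220,160,380,320),4)
a=np.hstack([cv2.imread('pics/t8.png'),cv2.imread('pics/s8.png')]); cv2.imwrite('pics/c8.png',cv2.resize(a,(800,400)))
E
```

```text
[ 0.46154456 -0.19051446  0.07080711] [0.65456663 0.75600155 0.00151269 0.00137919] [-0.78645566  0.41682964 -0.00361986]
```

View pics/c8.png

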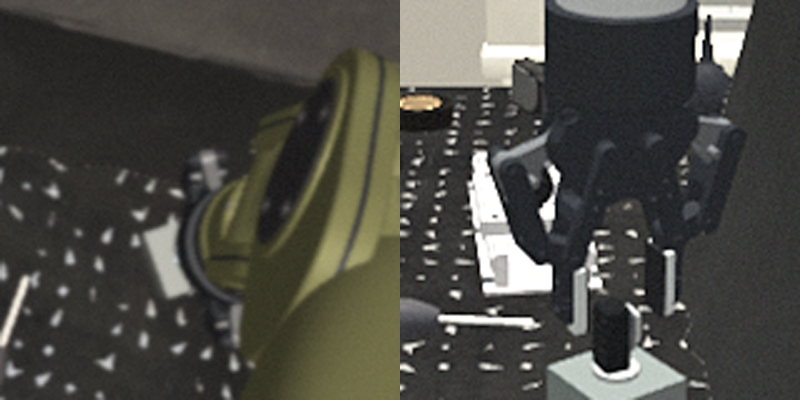

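```bash
python3 - <<'E'
from h import *
d=robot.snapshot('top')
for z in(.07,.1,.13,.16,.2): print(z,proj(d,(.4615,-.1905,z)))
im=d['image'][200:340,380:440,::-1].astype(float)
im=255*(im/255)**.5
cv2.imwrite('pics/t9.png',cv2.resize(im.astype('uint8'),None,fx=4.2,fy=4.2,interpolation=2))
E
```

```text
0.07 [397.93713381 280.68584133]
0.1 [400.86364604 279.98854527]
0.13 [404.00853346 279.23921725]
0.16 [407.39718596 278.43180766]
0.2 [412.34623471 277.25260459]
```

View pics/t9.png

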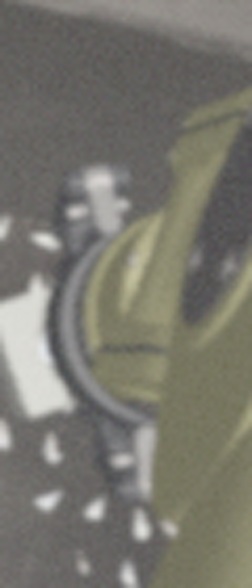

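Request:
step_arm(steps=[{"x":0,"y":0,"z":-0.6,"rx":0,"ry":0,"rz":0},{"x":0,"y":0,"z":-0.6,"rx":0,"ry":0,"rz":0},{"x":0,"y":0,"z":0,"rx":0,"ry":0,"rz":0}])

```text
time: 5.48
ee_pos: [0.4622, -0.1908, 0.0587]
ee_rot: [0.655, 0.756, 0.002, 0.002]
contact_force: [0.1, 1.0, 0.1]
grip_width: 0.498
```

```bash
cat > v.py <<'E'
import sys
from h import *
s=robot.get_state(); print(s['time'],s['ee_pos'],s['ee_rot'].round(4),s['contact_force'],s['grip_width'])
x0,y0,x1,y1=map(int,sys.argv[3:7]); d=robot.snapshot(sys.argv[1])
im=d['image'][y0:y1,x0:x1,::-1].astype(float); im=255*(im/255)**.5
cv2.imwrite(f'pics/{sys.argv[2]}.png',cv2.resize(im.astype('uint8'),None,fx=5,fy=5,interpolation=2))
E
python3 v.py side s10 260 200 360 320
```

```text
5.475 [ 0.46219987 -0.1907812   0.05865418] [0.6545 0.756  0.0017 0.0021] [0.13733452 1.02615992 0.11894454] 0.4981772363370385
```

View pics/s10.png

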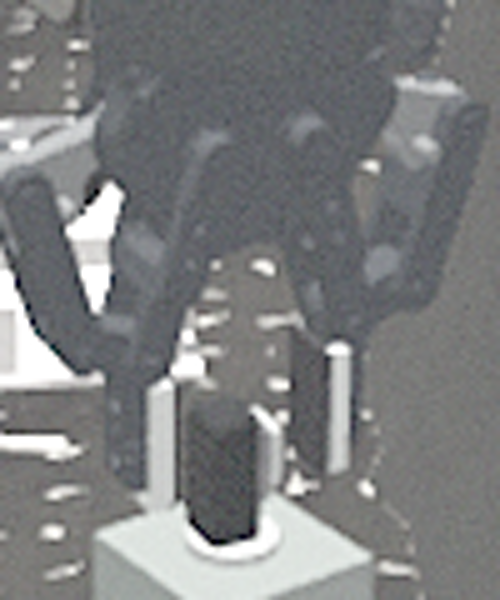

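Request:
step_arm(steps=[{"x":-0.2,"y":0,"z":-0.5,"rx":0,"ry":0,"rz":0},{"x":0,"y":0,"z":-0.4,"rx":0,"ry":0,"rz":0},{"x":0,"y":0,"z":0,"rx":0,"ry":0,"rz":0}])

```text
time: 5.9
ee_pos: [0.4602, -0.1909, 0.0493]
ee_rot: [0.655, 0.756, 0.002, 0.002]
contact_force: [-0.4, 0.7, 0.0]
grip_width: 0.5
```

```bash
python3 v.py side s11 260 200 360 320
```

```text
5.9 [ 0.4602292  -0.19087165  0.04928381] [0.6546 0.756  0.0018 0.0023] [-0.37426175  0.70737508  0.04721035] 0.5003673190311084
```

View pics/s11.png

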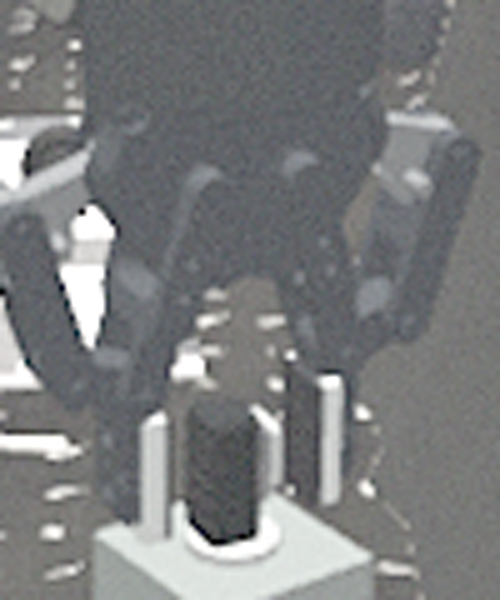

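Request:
step_arm(steps=[{"x":0,"y":0,"z":0,"rx":0,"ry":0,"rz":0},{"x":0,"y":0,"z":0,"rx":0,"ry":0,"rz":0},{"x":0,"y":0,"z":0,"rx":0,"ry":0,"rz":0},{"x":0,"y":0,"z":0,"rx":0,"ry":0,"rz":0},{"x":0,"y":0,"z":0,"rx":0,"ry":0,"rz":0},{"x":0,"y":0,"z":0,"rx":0,"ry":0,"rz":0}], jaw=0, grip_force=70)

```text
time: 6.7
ee_pos: [0.4608, -0.1911, 0.0499]
ee_rot: [0.655, 0.756, 0.002, 0.003]
contact_force: [0.6, 0.2, 0.6]
grip_width: 0.207
```

```bash
python3 v.py side s12 260 200 360 320
```

```text
6.7 [ 0.46079253 -0.19107849  0.0498927 ] [0.6545 0.756  0.002  0.0029] [0.64248129 0.22526537 0.55537875] 0.2069518648120958
```

View pics/s12.png

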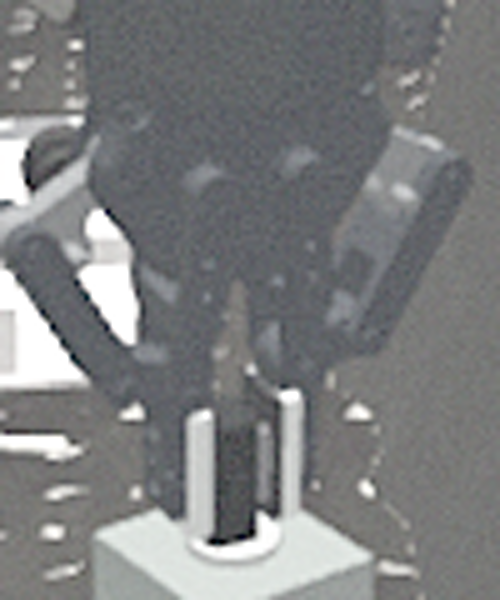

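Request:
step_arm(steps=[{"x":0,"y":0,"z":1.0,"rx":0,"ry":0,"rz":0},{"x":0,"y":0,"z":1.5,"rx":0,"ry":0,"rz":0},{"x":0,"y":0,"z":2.5,"rx":0,"ry":0,"rz":0},{"x":0,"y":0,"z":2.5,"rx":0,"ry":0,"rz":0},{"x":0,"y":0,"z":2.0,"rx":0,"ry":0,"rz":0},{"x":0,"y":0,"z":0,"rx":0,"ry":0,"rz":0}])

```text
time: 7.5
ee_pos: [0.4594, -0.1905, 0.1493]
ee_rot: [0.655, 0.756, 0.002, 0.002]
contact_force: [0.6, -0.0, -2.1]
grip_width: 0.206
```

```bash
python3 v.py side s13 260 140 380 260; python3 - <<'E'
from h import *
print([(q['at'],q['confidence']) for n in('pin_grip','pin_collar','pin_tip') for q in robot.spot_point(n,'side')[:2]])
E
```

```text
7.5 [ 0.45944181 -0.19047225  0.14933461] [0.6545 0.756  0.0017 0.0021] [ 0.55328942 -0.04293891 -2.13454981] 0.20642473900967476
[([0.4594, -0.1897, 0.1695], 0.71), ([0.4608, -0.1879, 0.142], 0.64), ([0.4615, -0.1903, 0.1028], 0.85)]
```

View pics/s13.png

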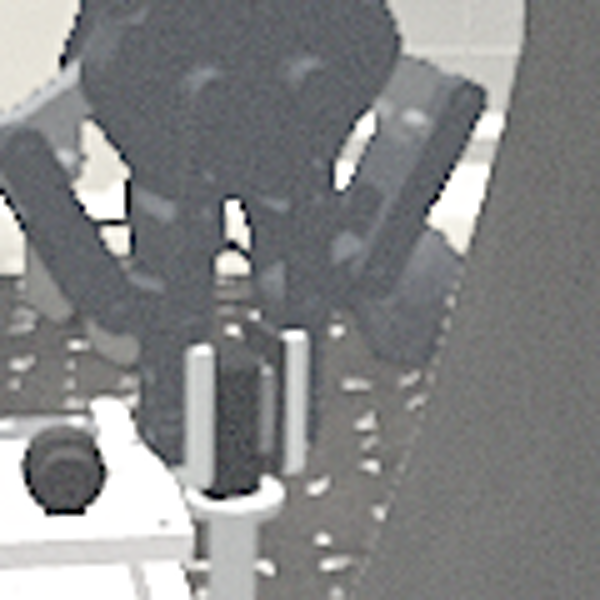

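Request:
step_arm(steps=[{"x":0.4,"y":2.5,"z":0,"rx":0,"ry":0,"rz":0},{"x":0.4,"y":4.5,"z":0,"rx":0,"ry":0,"rz":0},{"x":0.4,"y":5.0,"z":0,"rx":0,"ry":0,"rz":0},{"x":0.4,"y":5.0,"z":0,"rx":0,"ry":0,"rz":0},{"x":0.4,"y":5.0,"z":0,"rx":0,"ry":0,"rz":0},{"x":0.3,"y":4.5,"z":0,"rx":0,"ry":0,"rz":0},{"x":0.2,"y":2.0,"z":0,"rx":0,"ry":0,"rz":0},{"x":0,"y":0,"z":0,"rx":0,"ry":0,"rz":0},{"x":0,"y":0,"z":0,"rx":0,"ry":0,"rz":0}])

```text
time: 8.82
ee_pos: [0.4765, 0.103, 0.1372]
ee_rot: [0.655, 0.755, -0.005, -0.006]
contact_force: [-0.1, 0.3, -0.2]
grip_width: 0.204
```

```bash
python3 v.py side s14 210 140 350 260; python3 - <<'E'
from h import *
for c in('side','top'):
  s=robot.snapshot(c)
  print([(n,q['at'],q['confidence']) for n in('pin_grip','pin_collar','pin_tip','carriage_hole','strip_line') for q in robot.spot_point(n,c)[:1]])
E
```

```text
8.825 [0.47646974 0.10298498 0.13721917] [ 0.6555  0.7552 -0.0046 -0.0061] [-0.14332571  0.32673205 -0.20598143] 0.20449032960906793
[('pin_grip', [0.479, 0.1043, 0.1574], 0.85), ('pin_collar', [0.4753, 0.1066, 0.1314], 0.83), ('pin_tip', [0.4783, 0.1041, 0.0926], 0.85), ('strip_line', [0.4864, 0.1197, 0.0297], 0.84)]
[('carriage_hole', [0.4868, 0.1047, 0.0419], 0.77), ('strip_line', [0.4897, 0.1194, 0.0292], 0.68)]
```

View pics/s14.png

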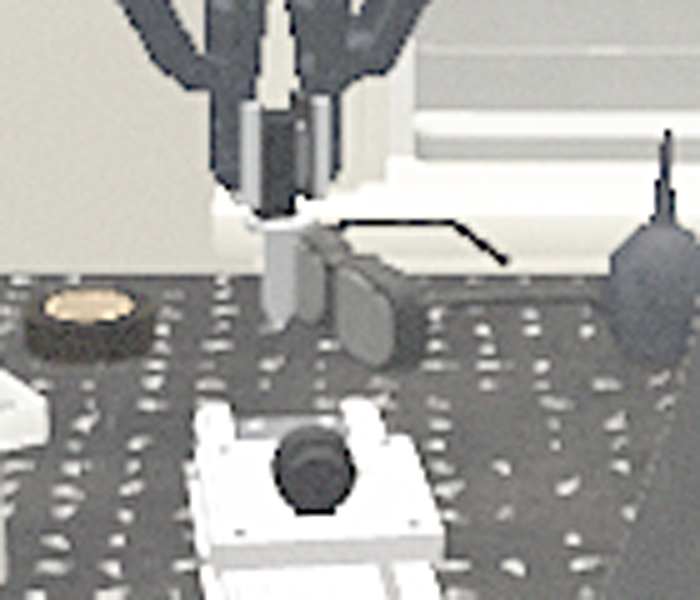

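Request:
step_arm(steps=[{"x":0.8,"y":0.1,"z":0,"rx":0,"ry":-0.015,"rz":0},{"x":0,"y":0,"z":0,"rx":0,"ry":0,"rz":0},{"x":0,"y":0,"z":0,"rx":0,"ry":0,"rz":0}])

```text
time: 9.85
ee_pos: [0.486, 0.1047, 0.1381]
ee_rot: [0.655, 0.755, 0.002, 0.001]
contact_force: [-0.5, -0.3, -0.9]
grip_width: 0.209
```

```bash
python3 v.py side s15 210 140 350 260; python3 - <<'E'
from h import *
s=robot.snapshot('side')
print([(n,q['at'],q['confidence']) for n in('pin_grip','pin_collar','pin_tip') for q in robot.spot_point(n,'side')[:1]])
p=robot.get_state()['ee_pos']
print('pred tip',((proj(s,p+[.0015,.0005,-.0419])-[210,140])*5),'collar',((proj(s,p+[.0015,.0005,-.0059])-[210,140])*5))
E
```

```text
9.85 [0.48597212 0.1046593  0.13808568] [6.554e-01 7.553e-01 1.700e-03 5.000e-04] [-0.46499054 -0.27273007 -0.87757   ] 0.20938428315954333
[('pin_grip', [0.4875, 0.1036, 0.1631], 0.88), ('pin_collar', [0.487, 0.1061, 0.1296], 0.89), ('pin_tip', [0.491, 0.1037, 0.0942], 0.74)]
pred tip [304.56098934 317.61679885] collar [303.61147037 221.92648829]
```

View pics/s15.png

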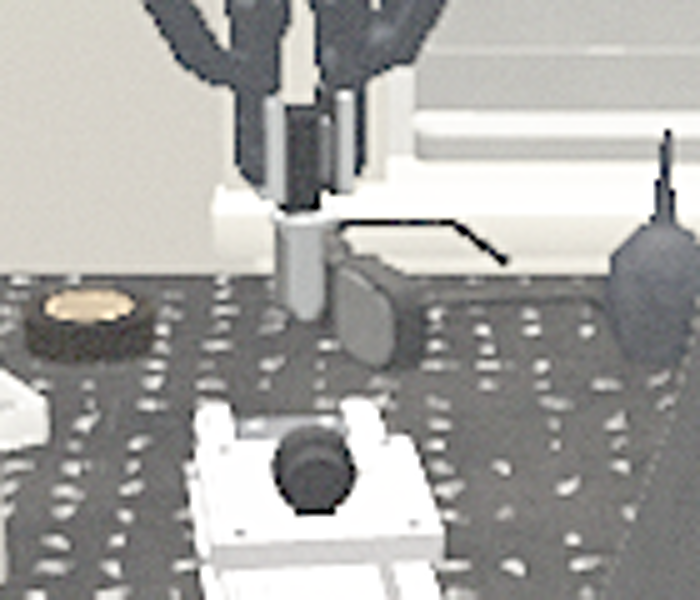

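Request:
step_arm(steps=[{"x":-0.1,"y":0,"z":-1.0,"rx":0,"ry":0,"rz":0},{"x":0,"y":0,"z":-1.5,"rx":0,"ry":0,"rz":0},{"x":0,"y":0,"z":-1.5,"rx":0,"ry":0,"rz":0},{"x":0,"y":0,"z":-0.3,"rx":0,"ry":0,"rz":0},{"x":0,"y":0,"z":0,"rx":0,"ry":0,"rz":0},{"x":0,"y":0,"z":0,"rx":0,"ry":0,"rz":0}])

```text
time: 10.85
ee_pos: [0.4841, 0.1045, 0.0925]
ee_rot: [0.655, 0.755, 0.001, 0.0]
contact_force: [0.2, 0.3, -1.4]
grip_width: 0.204
```

```bash
python3 v.py side s16 210 160 350 280; python3 v.py top t16 190 220 310 320
```

```text
10.85 [0.48413607 0.10447786 0.09251366] [6.555e-01 7.552e-01 1.400e-03 3.000e-04] [ 0.21264071  0.32694878 -1.39180232] 0.20416637488274988
10.9 [0.48427828 0.10452475 0.09262605] [6.555e-01 7.552e-01 1.500e-03 3.000e-04] [-0.39657393  0.27964656 -0.59687271] 0.20396491480214846
```

View pics/s16.png

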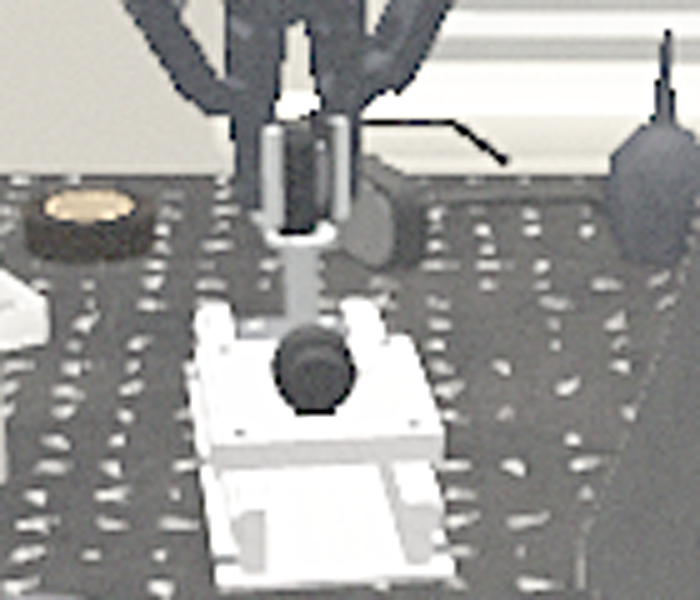

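View pics/t16.png

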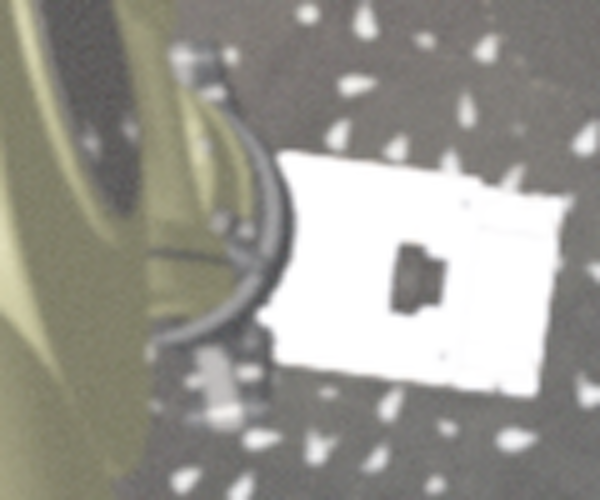

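Request:
step_arm(steps=[{"x":0.1,"y":0,"z":-0.6,"rx":0,"ry":0,"rz":0},{"x":0,"y":0,"z":-0.2,"rx":0,"ry":0,"rz":0},{"x":0,"y":0,"z":-0.2,"rx":0,"ry":0,"rz":0},{"x":0,"y":0,"z":-0.1,"rx":0,"ry":0,"rz":0}])

```text
time: 11.45
ee_pos: [0.486, 0.1046, 0.0816]
ee_rot: [0.655, 0.755, 0.002, 0.001]
contact_force: [-0.5, -0.1, -0.7]
grip_width: 0.206
```

Request:
step_arm(steps=[{"x":-0.1,"y":0,"z":-0.2,"rx":0,"ry":0,"rz":0},{"x":0,"y":0,"z":-0.1,"rx":0,"ry":0,"rz":0},{"x":0,"y":0,"z":0,"rx":0,"ry":0,"rz":0}])

```text
time: 11.82
ee_pos: [0.4855, 0.1039, 0.0789]
ee_rot: [0.656, 0.755, 0.002, 0.002]
contact_force: [0.3, -1.7, 0.3]
grip_width: 0.205
```

Request:
step_arm(steps=[{"x":0,"y":0,"z":-0.2,"rx":0,"ry":0,"rz":0},{"x":0,"y":0,"z":-0.1,"rx":0,"ry":0,"rz":0},{"x":0,"y":0,"z":0,"rx":0,"ry":0,"rz":0}])

```text
time: 12.2
ee_pos: [0.4854, 0.1036, 0.0755]
ee_rot: [0.656, 0.755, 0.002, 0.002]
contact_force: [0.4, -1.1, -1.7]
grip_width: 0.203
```

Request:
step_arm(steps=[{"x":0,"y":0,"z":-0.15,"rx":0,"ry":0,"rz":0},{"x":0,"y":0,"z":0,"rx":0,"ry":0,"rz":0},{"x":0,"y":0,"z":0,"rx":0,"ry":0,"rz":0}])

```text
time: 12.58
ee_pos: [0.4854, 0.1036, 0.0737]
ee_rot: [0.656, 0.755, 0.002, 0.002]
contact_force: [0.1, -2.0, -1.3]
grip_width: 0.208
```

```bash
python3 v.py side s17 210 160 350 280; python3 - <<'E'
from h import *
p=robot.get_state()['ee_pos'];s=robot.snapshot('side')
print('collar pred',(proj(s,p+[.0015,.0005,-.0059])-[210,160])*5,'tip z',p[2]-.0419)
print([(n,q['at'],q['confidence']) for n in('pin_grip','pin_collar','carriage_hole') for q in robot.spot_point(n,'side')[:1]])
E
```

```text
12.575 [0.48536391 0.10357495 0.07374231] [0.6557 0.755  0.0016 0.002 ] [ 0.05861569 -1.98556405 -1.28536407] 0.20754552332300139
collar pred [304.35152392 292.22951132] tip z 0.0318510994981318
[('pin_grip', [0.4857, 0.1022, 0.0961], 0.48), ('pin_collar', [0.4871, 0.12, 0.0276], 0.53), ('carriage_hole', [0.4885, 0.0991, 0.0434], 0.7)]
```

View pics/s17.png

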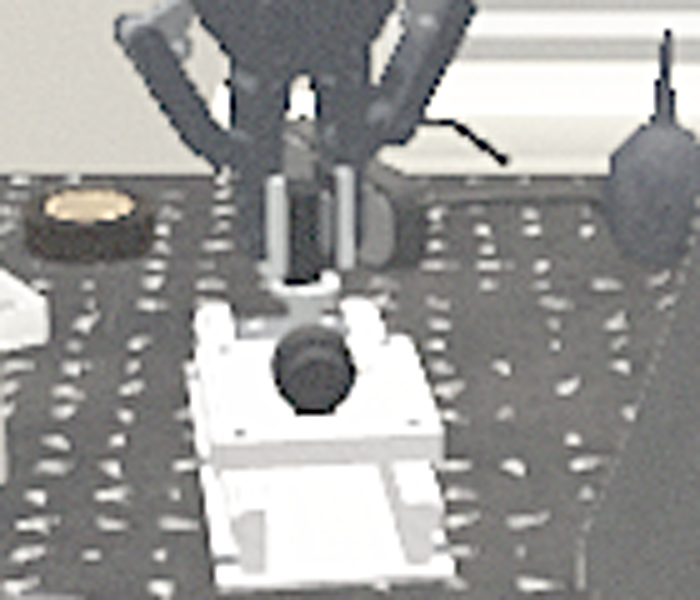

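Request:
step_arm(steps=[{"x":0.05,"y":0.3,"z":0,"rx":0,"ry":0,"rz":0},{"x":0.08,"y":0.5,"z":0,"rx":0,"ry":0,"rz":0},{"x":0.08,"y":0.5,"z":0,"rx":0,"ry":0,"rz":0}])

```text
time: 13.2
ee_pos: [0.4874, 0.1168, 0.0738]
ee_rot: [0.656, 0.755, 0.001, 0.002]
contact_force: [-0.0, -1.6, -0.5]
grip_width: 0.206
```

Request:
step_arm(steps=[{"x":0.08,"y":0.5,"z":0,"rx":0,"ry":0,"rz":0},{"x":0.08,"y":0.5,"z":0,"rx":0,"ry":0,"rz":0},{"x":0.08,"y":0.5,"z":0,"rx":0,"ry":0,"rz":0},{"x":0.08,"y":0.5,"z":0,"rx":0,"ry":0,"rz":0},{"x":0,"y":0,"z":0,"rx":0,"ry":0,"rz":0}])

```text
time: 13.82
ee_pos: [0.4908, 0.1393, 0.0737]
ee_rot: [0.655, 0.755, 0.001, 0.002]
contact_force: [0.3, -1.5, -1.5]
grip_width: 0.205
```

```bash
python3 v.py side s18 210 160 350 280; python3 v.py top t18 190 220 310 320; python3 - <<'E'
from h import *
import numpy as np
E
```

```text
13.825 [0.4907785  0.13929919 0.07374711] [0.6555 0.7552 0.0015 0.0018] [ 0.31201905 -1.52826847 -1.48077717] 0.20529563308156637
13.875 [0.4907228  0.13923406 0.07373286] [0.6555 0.7552 0.0015 0.0018] [-0.90800907  0.51616387 -0.62386334] 0.2090408703026251
```

View pics/s18.png

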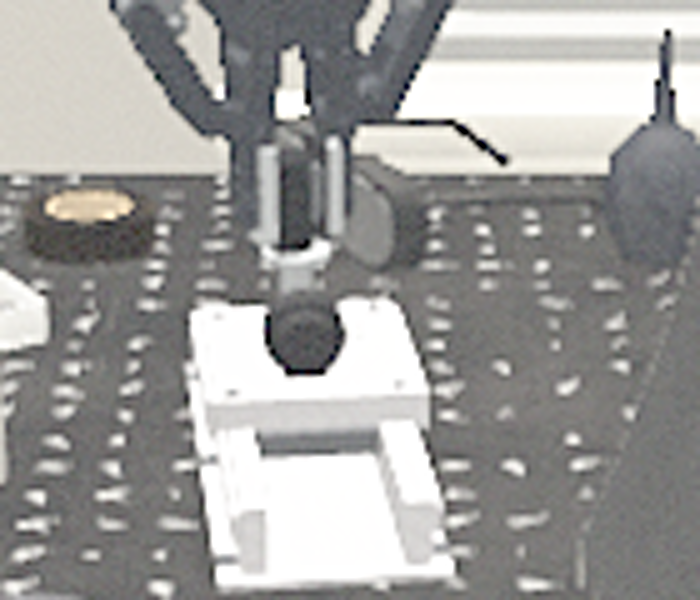

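View pics/t18.png

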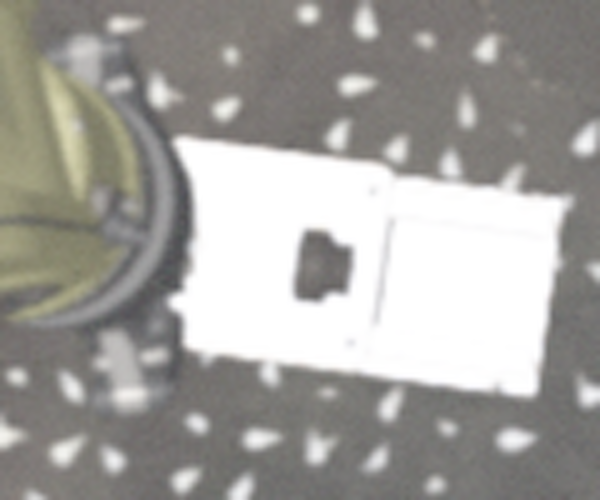

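```bash
python3 - <<'E'
from h import *
d=robot.snapshot('top'); b=cv2.cvtColor(d['image'],cv2.COLOR_RGB2GRAY); a=cv2.cvtColor(cv2.imread('pics/t1.png'),cv2.COLOR_BGR2GRAY)
def m(x0,y0,x1,y1,sx0=-28,sx1=-8):
    f=6
    T=cv2.resize(a[y0:y1,x0:x1],None,fx=f,fy=f,interpolation=cv2.INTER_CUBIC)
    W=cv2.resize(b[y0-8:y1+6,x0+sx0:x1+sx1],None,fx=f,fy=f,interpolation=cv2.INTER_CUBIC)
    r=cv2.matchTemplate(W,T,cv2.TM_CCOEFF_NORMED); _,v,_,l=cv2.minMaxLoc(r); return np.array([l[0]/f+sx0,l[1]/f-8]),v
for bx,z in(((265,264,283,287),.074),((265,264,283,287),.06),((278,255,288,266),.043),((273,285,283,296),.043)):
    s,v=m(*bx); c=np.array([(bx[0]+bx[2])/2,(bx[1]+bx[3])/2]); dd=ray(d,c+s,z)-ray(d,c,z); print(bx,z,s,round(v,3),dd[:2],np.hypot(*dd[:2]))
# strip vs hole
c=ray(d,(245.04,270.71),.043);h=ray(d,(227.62,268.67),.03);print(h-c)
E
```

```text
(265, 264, 283, 287) 0.074 [-19.          -2.66666667] 0.996 [0.00553302 0.03590402] 0.03632785132404587
(265, 264, 283, 287) 0.06 [-19.          -2.66666667] 0.996 [0.00562358 0.03649173] 0.036922499618530905
(278, 255, 288, 266) 0.043 [-18.16666667  -2.33333333] 0.969 [0.00508555 0.03569701] 0.03605744264332545
(273, 285, 283, 296) 0.043 [-18.66666667  -2.66666667] 0.876 [0.00569323 0.03642246] 0.0368647323361073
[ 0.0054023   0.03669802 -0.013     ]
```

Request:
step_arm(steps=[{"x":0,"y":0.05,"z":-0.2,"rx":0,"ry":0,"rz":0},{"x":0,"y":0,"z":-0.2,"rx":0,"ry":0,"rz":0}])

```text
time: 14.22
ee_pos: [0.4907, 0.1393, 0.0697]
ee_rot: [0.656, 0.755, 0.002, 0.002]
contact_force: [0.4, -1.0, -1.0]
grip_width: 0.208
```

Request:
step_arm(steps=[{"x":0,"y":0,"z":-0.2,"rx":0,"ry":0,"rz":0},{"x":0,"y":0,"z":-0.2,"rx":0,"ry":0,"rz":0}])

```text
time: 14.48
ee_pos: [0.4906, 0.1392, 0.0653]
ee_rot: [0.656, 0.755, 0.002, 0.002]
contact_force: [0.2, -0.1, -0.7]
grip_width: 0.206
```

Request:
step_arm(steps=[{"x":0,"y":0,"z":-0.2,"rx":0,"ry":0,"rz":0}])

```text
time: 14.6
ee_pos: [0.4907, 0.1392, 0.0631]
ee_rot: [0.656, 0.755, 0.002, 0.002]
contact_force: [-1.1, -0.9, -1.2]
grip_width: 0.208
```

Request:
step_arm(steps=[{"x":0,"y":0,"z":-0.2,"rx":0,"ry":0,"rz":0},{"x":0,"y":0,"z":-0.2,"rx":0,"ry":0,"rz":0}])

```text
time: 14.85
ee_pos: [0.4907, 0.1392, 0.0588]
ee_rot: [0.656, 0.755, 0.002, 0.002]
contact_force: [0.1, -0.9, -1.4]
grip_width: 0.205
```

Request:
step_arm(steps=[{"x":0,"y":0,"z":-0.2,"rx":0,"ry":0,"rz":0},{"x":0,"y":0,"z":-0.2,"rx":0,"ry":0,"rz":0}])

```text
time: 15.1
ee_pos: [0.4907, 0.1392, 0.0545]
ee_rot: [0.656, 0.755, 0.002, 0.002]
contact_force: [0.8, -0.8, -1.9]
grip_width: 0.207
```

Request:
step_arm(steps=[{"x":0,"y":0,"z":-0.2,"rx":0,"ry":0,"rz":0},{"x":0,"y":0,"z":-0.1,"rx":0,"ry":0,"rz":0}])

```text
time: 15.35
ee_pos: [0.4906, 0.1392, 0.0512]
ee_rot: [0.656, 0.755, 0.001, 0.002]
contact_force: [0.7, -0.4, -0.3]
grip_width: 0.213
```

Request:
step_arm(steps=[{"x":0,"y":0,"z":-0.1,"rx":0,"ry":0,"rz":0},{"x":0,"y":0,"z":0,"rx":0,"ry":0,"rz":0}])

```text
time: 15.6
ee_pos: [0.4907, 0.1392, 0.0501]
ee_rot: [0.656, 0.755, 0.002, 0.002]
contact_force: [0.8, -1.3, -1.0]
grip_width: 0.203
```

Request:
step_arm(steps=[{"x":0,"y":0,"z":-0.05,"rx":0,"ry":0,"rz":0}])

```text
time: 15.72
ee_pos: [0.4907, 0.1392, 0.0496]
ee_rot: [0.656, 0.755, 0.002, 0.002]
contact_force: [-0.0, -0.4, -1.3]
grip_width: 0.209
```

```bash
python3 v.py side s19 210 160 350 280
```

```text
15.725 [0.49069794 0.13920422 0.04964016] [0.6559 0.7548 0.0015 0.0017] [-0.01983447 -0.37871483 -1.32065053] 0.20868202724502308
```

View pics/s19.png

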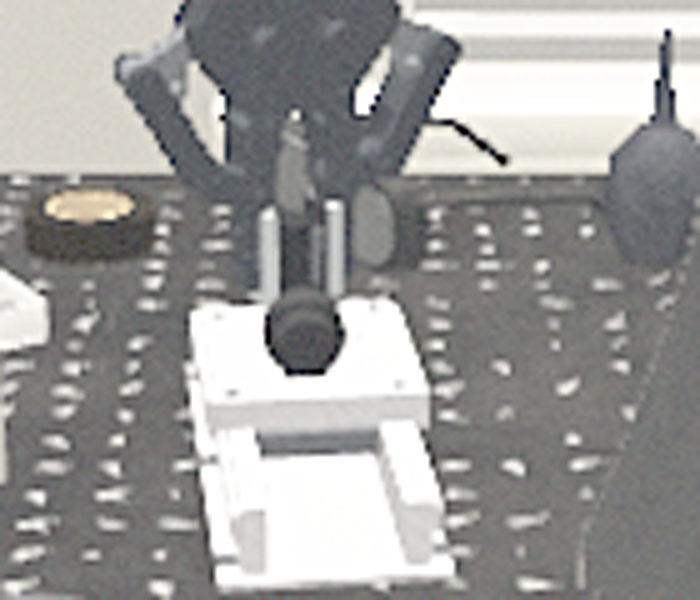

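Request:
step_arm(steps=[{"x":0,"y":0,"z":-0.05,"rx":0,"ry":0,"rz":0}])

```text
time: 15.9
ee_pos: [0.4907, 0.1392, 0.0491]
ee_rot: [0.656, 0.755, 0.002, 0.002]
contact_force: [-0.9, -0.5, -0.8]
grip_width: 0.209
```

Request:
step_arm(steps=[{"x":0,"y":0,"z":-0.05,"rx":0,"ry":0,"rz":0}])

```text
time: 16.02
ee_pos: [0.4907, 0.1392, 0.0488]
ee_rot: [0.656, 0.755, 0.002, 0.002]
contact_force: [-1.7, -1.7, 4.1]
grip_width: 0.205
```

Request:
step_arm(steps=[{"x":0,"y":0,"z":-0.05,"rx":0,"ry":0,"rz":0}])

```text
time: 16.15
ee_pos: [0.4908, 0.1392, 0.0488]
ee_rot: [0.656, 0.755, 0.002, 0.002]
contact_force: [-1.3, -1.7, 7.3]
grip_width: 0.21
```

Request:
step_arm(steps=[{"x":0,"y":0,"z":0,"rx":0,"ry":0,"rz":0},{"x":0,"y":0,"z":0,"rx":0,"ry":0,"rz":0},{"x":0,"y":0,"z":0,"rx":0,"ry":0,"rz":0},{"x":0,"y":0,"z":0,"rx":0,"ry":0,"rz":0},{"x":0,"y":0,"z":0,"rx":0,"ry":0,"rz":0}], jaw=0.55)

```text
time: 16.77
ee_pos: [0.491, 0.1398, 0.0487]
ee_rot: [0.656, 0.755, 0.002, 0.002]
contact_force: [-0.2, -0.3, -0.3]
grip_width: 0.551
```

```bash
python3 v.py side s20 210 160 350 280
```

```text
16.775 [0.49097063 0.13979018 0.04868747] [0.6558 0.755  0.0022 0.0015] [-0.15185217 -0.28551732 -0.29948324] 0.5511155972304784
```

View pics/s20.png

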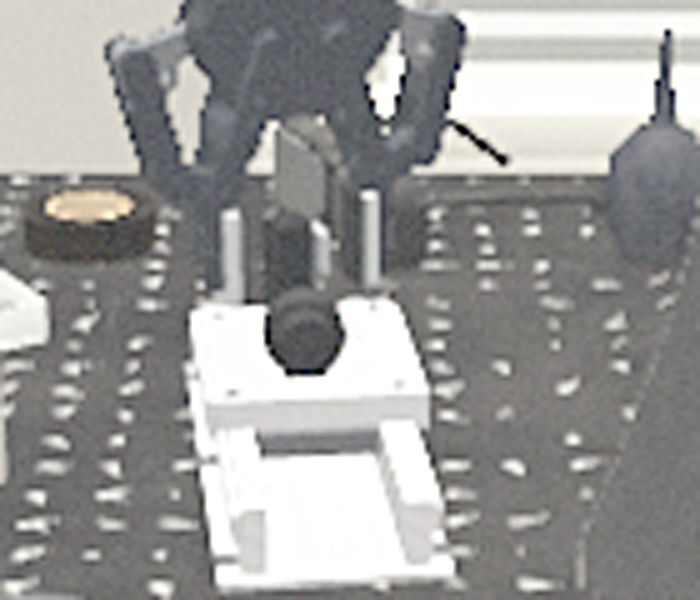

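Jaws are clear on both sides, and the button at about crop (320,245) is out. Retreating upward.

Request:
step_arm(steps=[{"x":0,"y":0,"z":1.5,"rx":0,"ry":0,"rz":0},{"x":0,"y":0,"z":2.5,"rx":0,"ry":0,"rz":0},{"x":0,"y":0,"z":3.0,"rx":0,"ry":0,"rz":0},{"x":0,"y":0,"z":3.5,"rx":0,"ry":0,"rz":0},{"x":-2.0,"y":-4.0,"z":3.0,"rx":0,"ry":0,"rz":0},{"x":-3.0,"y":-4.0,"z":1.0,"rx":0,"ry":0,"rz":0},{"x":-3.0,"y":-5.0,"z":0,"rx":0,"ry":0,"rz":0},{"x":-3.0,"y":-5.0,"z":0,"rx":0,"ry":0,"rz":0},{"x":0,"y":0,"z":0,"rx":0,"ry":0,"rz":0},{"x":0,"y":0,"z":0,"rx":0,"ry":0,"rz":0}])

```text
time: 18.08
ee_pos: [0.3784, -0.0448, 0.1983]
ee_rot: [0.656, 0.755, 0.003, 0.004]
contact_force: [0.1, -0.0, -0.1]
grip_width: 0.55
```

```bash
python3 v.py side s21 210 180 350 290; python3 v.py top t21 180 220 300 320;python3 - <<'E'
from h import *
for c in('side','top'):
  robot.snapshot(c)
  print(c,[(n,q['at'],q['confidence']) for n in('pin_grip','pin_collar','carriage_hole','iris','spare_post','driver') for q in robot.spot_point(n,c)[:1]])
E
```

```text
18.075 [ 0.3784113  -0.04479548  0.19834703] [0.6555 0.7552 0.0028 0.0037] [ 0.12487432 -0.03729262 -0.09452672] 0.550197219860772
18.125 [ 0.3782307  -0.0445825   0.19822763] [0.6552 0.7555 0.0025 0.0035] [-0.37404497  0.53468059 -0.45082829] 0.5515466887291902
side [('pin_grip', [0.491, 0.1389, 0.071], 0.54), ('pin_collar', [0.4907, 0.1427, 0.0429], 0.47), ('carriage_hole', [0.4924, 0.1366, 0.0425], 0.58), ('iris', [0.4906, 0.1203, 0.0258], 0.18), ('spare_post', [0.3683, 0.1244, 0.0016], 0.85), ('driver', [0.3839, -0.0416, -0.0025], 0.91)]
top [('pin_grip', [0.4952, 0.1409, 0.0722], 0.47), ('pin_collar', [0.4936, 0.1444, 0.0421], 0.76), ('carriage_hole', [0.4644, -0.1878, -0.004], 0.65), ('iris', [0.6523, 0.0615, -0.0011], 0.64), ('spare_post', [0.3704, 0.1214, -0.0016], 0.54)]
```

View pics/s21.png

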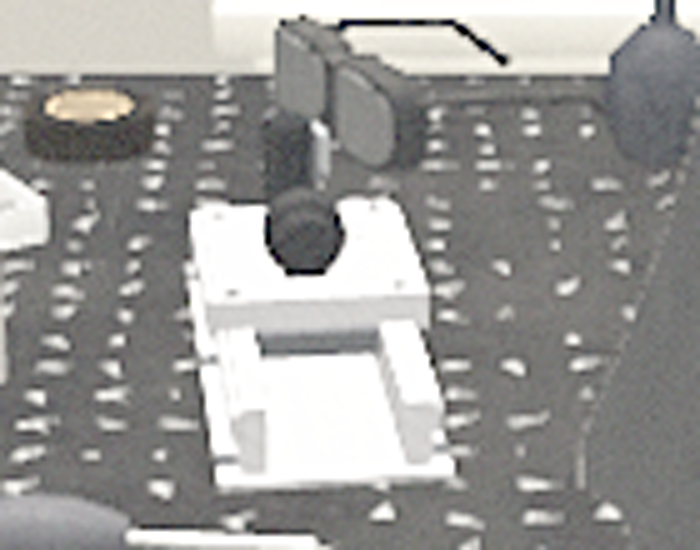

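View pics/t21.png

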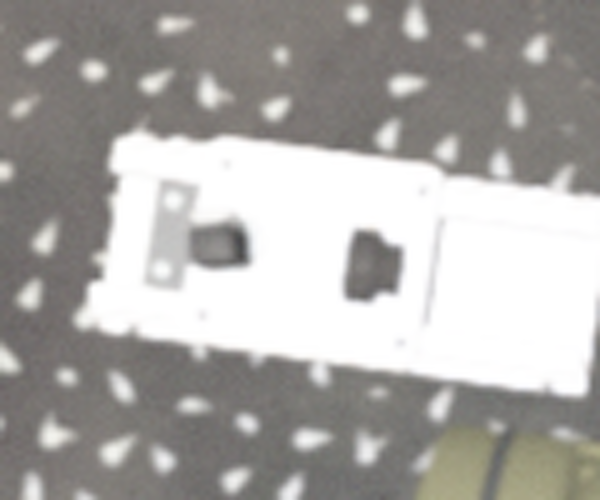

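```bash
python3 - <<'E'
from h import *
print(robot.sign_off())
E
```

```text
the job is handed in; nothing more can be done
None
```

The carriage is locked with the pin, and I handed the job in at about 18 s. There was no verdict, so the results below come from my own checks.

**What I did:** I gripped the pin at 70 N with its button squeezed in and put the nose about 11 mm into the carriage hole. I then drew the carriage about 36 mm along the rail, with about 1.5–2 N on the tool from carriage friction. The nose went through the strip hole without resistance, and I pressed until the collar seated. The wrist force reached 7.3 N at that point. Then I let go and moved the arm clear.

**Last checks:**
- **Pin:** it stands upright at about (0.491, 0.140). The network puts the grip point 71–72 mm above the bench, against the 71 mm expected when the pin is home. The collar reads 42–43 mm against the carriage top at 43 mm.
- **Button:** its width in the side picture matches the parked, button-out state to within roughly half a millimetre. I could not see the balls or read the joint directly.
- **Bystanders:** the spare post, driver and iris were all found where they started, within a few millimetres.

**What disagreed:**
- **Gripper height:** in the pictures the gripper sat about 25–30 mm higher than the reported tool height implied, so I set the grip height from the pictures. Later tool heights I took relative to the parked pin; contact at seating came within 0.1 mm of that prediction.
- **Network errors:** in the final pictures it reported the carriage hole at the parking block (top view) and the iris on the rail (side view, low confidence). I ignored both.

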